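# Set the disc sander's table to 30 degrees and hold the angle gauge flush on it

### The job

Push the front of the disc sander's work table down until the table slopes at 30 degrees (within 3), then pick up the digital angle gauge and hold its base flush on the sloping table, wholly on the plate and square on, its long way running straight up the slope towards the disc. Finish while still gripping the gauge and pressing it on steadily and gently, a few newtons more than its own weight; do not let go, and leave the other things on the bench where they are.

Things in the scene. Friction and masses are not known exactly. Their poses are not given: they have to be found in the camera images.
- sander: bench disc sander, fixed, switched off: grey motor and foot, red guard, brown 150 mm disc. Origin on the bench below the middle of the disc's face; the disc faces its own -x, y runs along the disc's face, z up. Disc centre at 165 mm height, guard top 251 mm. Motor and foot reach 265 mm behind the disc (+x), 100 mm to either side. It includes the tilting table in front of the disc.
- tilt_table (a joint): tilt of the sander's table, rad: 0 level, growing as the front goes down, stop 0.79; 30 degrees = 0.524. Hinge line along the sander's y at its x = -4 mm, 140 mm above the bench, in the plane of the top face. Stiff: it stays where left; about 11 to 16 N down on the front strip moves it, no spring-back; under 16 N in its middle does not move it.
- table_middle (a point): middle of the table's flat aluminium top: 140 mm (x) by 230 mm (y, along the hinge), 10 mm thick; this point is 78 mm in front of the hinge line. Axes move with the table: z normal of the top, x up the slope to the disc, y along the hinge. A slot 19 mm wide, 5 mm deep runs along y at x = -31 to -50 mm; the rest is flat.
- table_front (a point): top of the table's 20 mm wide front strip, mid-length, 138 mm in front of the hinge line, 10 mm behind the front edge; same axes as table_middle. A good place to push the table down.
- gauge: digital angle gauge: dark square block, grey-green displays, bright base; 60 mm (x) x 30 mm (y, thickness) x 60 mm (z), about 0.16 kg, standing upright on the bench. Origin at the middle of the underside (measuring base), z up. Either way round is the same. Gripped firmly across its thickness it follows the hand's tilt, it does not level itself. Not magnetic here.
- tape: yellow and black tape measure, 70 x 36 x 58 mm, standing upright; leave it alone. Origin at the middle of its underside, z up
- wax_tin: round aluminium tin with a green lid, 75 mm across, 38 mm high; leave it alone. Origin at the middle of its underside, z up
- sanding_block: cork sanding block, 110 x 65 x 36 mm; leave it alone. Origin at the middle of its underside, z up
- runner: strip of brown wood (drawer runner), 200 x 30 x 20 mm, long side along its x; leave it alone. Origin at the middle of its underside, z up
- drawer_pull: turned dark wooden drawer knob, 36 mm across, 34 mm high; leave it alone. Origin at the middle of its underside, z up
- scraper: putty knife with a wooden handle, 250 mm long, 65 mm wide blade, lying along its x; leave it alone. Origin at the middle of its underside, z up
- screwdriver: screwdriver with a red handle, 200 mm long, lying along its x; leave it alone. Origin at the middle of its underside, z up
Not all that is in view belongs to the job. Leave any blue look-alike of the gauge alone.

How it is judged:
By the outcome, as a careful person would: the job done as asked, in the order asked, and still so for the second after the job is handed in, while the arm keeps its last pose, push and grip.
It also fails if it takes over 58 s, if anything falls off the work surface, if the arm or the gripper's body presses on something with over 40 N, if the wrist force passes 120 N, or if a joint passes its speed limit or range.

### The arm

A 6-joint arm with a two-finger parallel gripper is mounted at the origin on the work surface. World frame = base frame: x ahead of the robot, y to its left, z up, the work surface at z = 0. Lengths are in m, angles in rad, forces in N, time in s.
With the tool pointing down it reaches from about 0.25 to 0.775 m from the base axis. Payload 4 kg.
Tool frame: the origin (TCP) lies at the very end of the fingers, on their centre line; the grasp point (between the pads) lies tcp_to_grasp behind it (tcp_to_grasp is the distance from the TCP to the grasp point, in m); z points along the fingers, y is the direction in which the jaws open and shut (so a half turn about z gives the same grasp; the last joint's range is limited). The gripper opens to 94 mm and grips with 3 to 60 N. Pads are 16 mm wide; open, the fingers measure 119 mm over their backs; the gripper's body (75 mm by 177 mm) begins 78 mm behind the grasp point.
Start: joints at [-1.349, 0.087, 1.371, -0, 1.684, -0.103], TCP at [0.176, -0.521, 0.206] pointing down, gripper open.
Joint ranges: [-3.1, 3.1], [-0.76, 2.03], [0.27, 2.55], [-1.08, 4.22], [0.17, 2.65], [-2.57, 2.57]. Speed limits (rad/s): [2.79, 2.79, 3.14, 3.14, 3.14, 3.14].

### API

Orientations are given as [roll, pitch, yaw] about the fixed x, y, z axes, in that order (R = Rz(yaw) Ry(pitch) Rx(roll)).
In Python, from bench import * gives the robot as it stands.
- The arm moves only by the tool play_rows, never from a script. Its argument "rows" is a list of rows, each a list of 3 entries, a list of its own where there are three numbers: the finger opening in cm, from 0 to 9.4, then the shift along the world's x, y, z in cm, then the turn, a rotation vector about the world's x, y, z in rad. A call has 1 to 8 rows; each row is the pose to reach, as a shift and turn from the pose commanded when the call began; what a row does not reach only later rows make up. A row lasts 1/12 s, in which the tool goes at most 41.7 mm and 7.16 degrees, less where a joint would pass 70% of its speed; a pose out of reach is approached as far as the arm can. A call with a gripper value outside its range is refused whole. The fingers move at their own pace and stop on an object; the grip force is fixed at half the most. Time passes only in rows, so rows that repeat a pose let the fingers close. It gives the time, the measured TCP pose, the force and the opening at its end, in the units of the state.
- get_obs(): the state, without advancing time (a new reading comes with each control period).
- snapshot(name): name is "side" or "top" or "wrist"; returns a dict with "pixels" (480x640x3 uint8, red, green, blue), "fx", "fy", "cx", "cy" (pixels), "dist_coeffs" ([k1, k2, p1, p2, k3] as OpenCV has them; the pictures are not rectified), "rvec" (rotation vector, rad) and "tvec" (3), from world to camera coordinates, as OpenCV has them. Camera axes: x right, y down, z forward; pixel columns grow to the right and rows downward; lengths in m; the calibration is good to about 2 mm. A picture is of the moment at which its call begins. There is no depth.
- close_job(): hands the job in, once; it reports no verdict.
Trained networks look in the newest picture that a camera, given by its name, has taken for a name from the list of things; names that differ only in an ending like _2 or _b are one class to them, and where a whole thing is asked for, a point or a joint stands for the part that bears it (a point fixed in the world has none). Each returns a list of dicts, best first, with "confidence" (0 to 1); they miss things now and then, are a little off and sometimes report something else, mostly with a low value. They report only what shows in the picture. A call takes as long as a camera call. They do not tell look-alikes from the thing itself.
- silhouettes(camera, label): "mask" (480x640 bool, what is visible of it) and "point" ([row, column] in pixels, amid what is visible of it).
The state is a dict: "time": time; "joint_positions": joint angles; "qvel": joint speeds; "joint_torque": joint torques, N m; "tool_pos": TCP position; "ee_rot": TCP orientation; "wrist_force": force on the tool from outside, world axes, zero at the start; "wrist_torque": the same for the moment, N m; "width": finger opening in m.
Only numpy, scipy, OpenCV 4.12 (cv2) and the standard library are available. Lean on these libraries where they do the work, as an engineer would, in place of code of your own. Each camera call takes 0.05 s, during which the arm holds its last target. There are 200 camera calls.

## Working session

There is one attempt and no reset: what is moved stays moved. The work goes in short steps, Python scripts to look and compute and a tool call to move; the robot and the scene stay as the last step left them, time stands still between calls to the robot, and variables do not carry over. Pictures are saved under pics/ and viewed, about 8 in all and at most 12, crops included, and the job is handed in when it is done.

Besides the shell and the picture viewer there is one more tool, called after "Emit:" by a JSON object that holds its "name" and its "arguments". play_rows: Moves the arm, as the interface text tells. Its arguments: {"type":"object","properties":{"rows":{"type":"array"}},"required":["rows"]}

```bash
ls; mkdir -p pics; cat > h.py <<'E'
from bench import *
import numpy as np, cv2
def cam(s):
    K=np.array([[s["fx"],0,s["cx"]],[0,s["fy"],s["cy"]],[0,0,1.]]);return K,np.array(s["dist_coeffs"],float),np.array(s["rvec"],float),np.array(s["tvec"],float)
def ray(s,uv):
    K,d,r,t=cam(s);R=cv2.Rodrigues(r)[0]
    p=cv2.undistortPoints(np.array(uv,float).reshape(-1,1,2),K,d).reshape(-1,2)
    D=np.c_[p,np.ones(len(p))]@R; return -R.T@t,D/np.linalg.norm(D,axis=1)[:,None]
def onz(s,uv,z):
    o,D=ray(s,uv);return o+D*((z-o[2])/D[:,2])[:,None]
def proj(s,P):
    K,d,r,t=cam(s);return cv2.projectPoints(np.array(P,float).reshape(-1,1,3),r,t,K,d)[0].reshape(-1,2)
def save(s,n,f=1,im=None):
    cv2.imwrite("pics/"+n,cv2.cvtColor(s["pixels"] if im is None else im,cv2.COLOR_RGB2BGR))
E
python3 - <<'E'
from h import *
import pickle
print(get_obs())
for c in ["side","top"]:
    s=snapshot(c);save(s,c+"0.png");print(c,-cv2.Rodrigues(np.array(s["rvec"]))[0].T@np.array(s["tvec"]),s["fx"],s["dist_coeffs"])
    D={}
    for l in ["gauge","sander","tilt_table","tape","wax_tin","sanding_block","runner","drawer_pull","scraper","screwdriver"]:
        D[l]=silhouettes(c,l)
        print(l,[(round(d["confidence"],2),np.round(d["point"]).tolist(),int(d["mask"].sum())) for d in D[l]])
    pickle.dump((s,D),open(c+"0.pkl","wb"))
E
```

```text
pics
{'time': 0.0, 'joint_positions': array([-1.34912646e+00,  8.79851364e-02,  1.37224663e+00, -1.33724605e-05,
        1.68362898e+00, -1.03083751e-01]), 'qvel': array([ 0.00179266,  0.00059645, -0.00059702,  0.00013104,  0.0003606 ,
        0.00087515]), 'joint_torque': array([ 4.67444006e-04, -3.40181065e+01, -3.02423894e+01,  7.16978568e-02,
        3.29866132e-02, -1.70162416e-04]), 'tool_pos': array([ 0.17536752, -0.5207031 ,  0.20429161]), 'ee_rot': array([-3.13933524e+00, -2.20168657e-04,  3.24751878e-01]), 'wrist_force': array([0.22573327, 0.53623946, 0.4815086 ]), 'wrist_torque': array([-0.0069489 , -0.00968869, -0.02496948]), 'width': 0.09376515383459175}
side [ 0.15197906 -1.10426966  0.8837795 ] 616.7000101474604 [-0.03206391  0.          0.          0.          0.        ]
gauge [(0.79, [255.0, 317.0], 718), (0.77, [315.0, 358.0], 857), (0.63, [282.0, 341.0], 808)]
sander [(0.69, [147.0, 310.0], 8682)]
tilt_table [(0.64, [160.0, 306.0], 3326)]
tape [(0.89, [328.0, 300.0], 955), (0.46, [234.0, 368.0], 1402)]
wax_tin [(0.73, [272.0, 263.0], 1048), (0.57, [233.0, 370.0], 
[... 170 characters left out ...]
[322.0, 410.0], 241)]
scraper [(0.9, [418.0, 292.0], 2183)]
screwdriver [(0.89, [388.0, 400.0], 773)]
top [ 0.41865584 -0.14593582  1.51443799] 611.3749431137098 [0.04751258 0.         0.         0.         0.        ]
gauge [(0.95, [243.0, 386.0], 385), (0.81, [238.0, 344.0], 342), (0.62, [244.0, 300.0], 370), (0.32, [298.0, 307.0], 757)]
sander []
tilt_table [(0.69, [218.0, 203.0], 6180)]
tape [(0.85, [296.0, 378.0], 508)]
wax_tin [(0.97, [300.0, 308.0], 792)]
sanding_block [(0.85, [190.0, 286.0], 1247)]
runner [(0.64, [180.0, 351.0], 1084)]
drawer_pull [(0.56, [213.0, 411.0], 144)]
scraper [(0.84, [326.0, 450.0], 1486)]
screwdriver [(0.66, [240.0, 343.0], 374), (0.6, [241.0, 455.0], 524)]
```

View pics/side0.png

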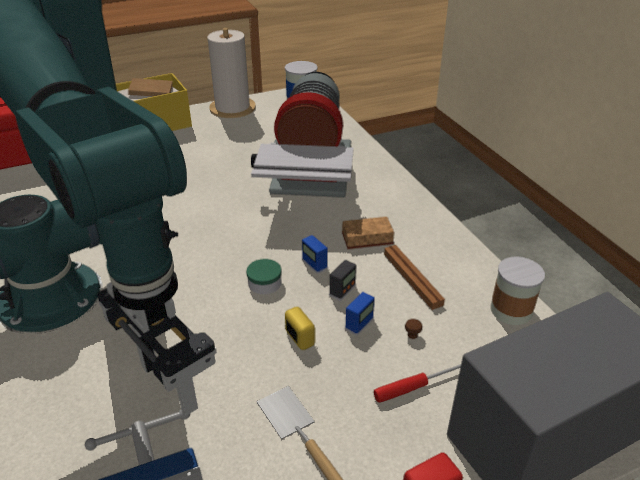

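View pics/top0.png

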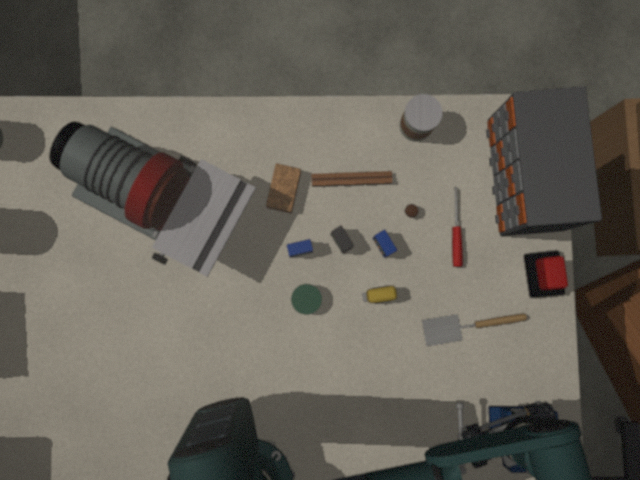

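The gauge is the dark block between two blue look-alikes: top (342,239), side (343,280). The table lies at top (205,218) and side (306,158). Next I enlarge both areas to pick corners.

```bash
python3 - <<'E'
from h import *
import pickle
out=[]
st,D=pickle.load(open("top0.pkl","rb"));ss,E=pickle.load(open("side0.pkl","rb"))
def crop(s,x,y,w,h,f):
    c=cv2.resize(s["pixels"][y:y+h,x:x+w],None,fx=f,fy=f,interpolation=cv2.INTER_CUBIC)
    for i in range(0,w,10): cv2.line(c,(i*f,0),(i*f,6 if i%50 else 14),(255,0,0),1)
    for i in range(0,h,10): cv2.line(c,(0,i*f),(6 if i%50 else 14,i*f),(255,0,0),1)
    return c
a=crop(st,140,150,130,140,4)   # 520x560
b=crop(ss,240,130,130,75,4) 
c=np.zeros((600,800,3),np.uint8)
save(None,"crA.png",im=a);save(None,"crB.png",im=crop(ss,240,130,130,75,6))
# silhouettes of dark gauge
m=[d for d in D["gauge"] if abs(d["point"][1]-344)<6][0]["mask"]
n=[d for d in E["gauge"] if abs(d["point"][1]-341)<6][0]["mask"]
cn=cv2.findContours(m.astype(np.uint8),0,1)[0];print(cv2.minAreaRect(max(cn,key=len)))
for M,s in((m,st),(n,ss)):
    r,cc=np.nonzero(M);print(cc.min(),cc.max(),r.min(),r.max(),s["pixels"][M].mean(0))
    print(onz(s,[[cc.mean(),r.mean()]],.03))
E
```

```text
((341.2228088378906, 238.953369140625), (25.625436782836914, 13.820460319519043), 59.74356460571289)
331 352 226 253 [64.45614035 62.47953216 59.2251462 ]
[[ 0.57810703 -0.22714741  0.03      ]]
329 356 261 300 [54.29950495 52.66336634 50.35767327]
[[ 0.57616407 -0.23162448  0.03      ]]
```

View pics/crA.png

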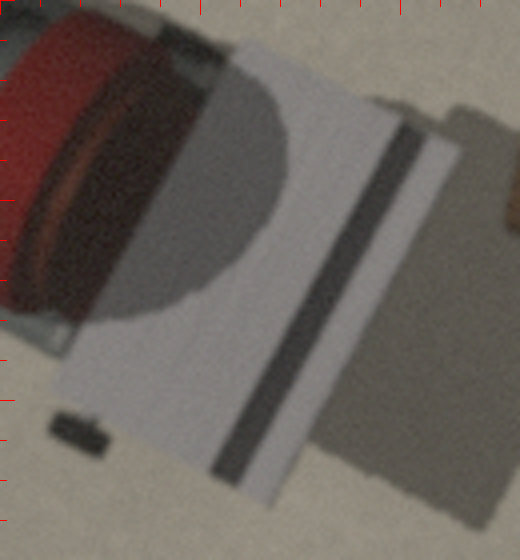

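View pics/crB.png

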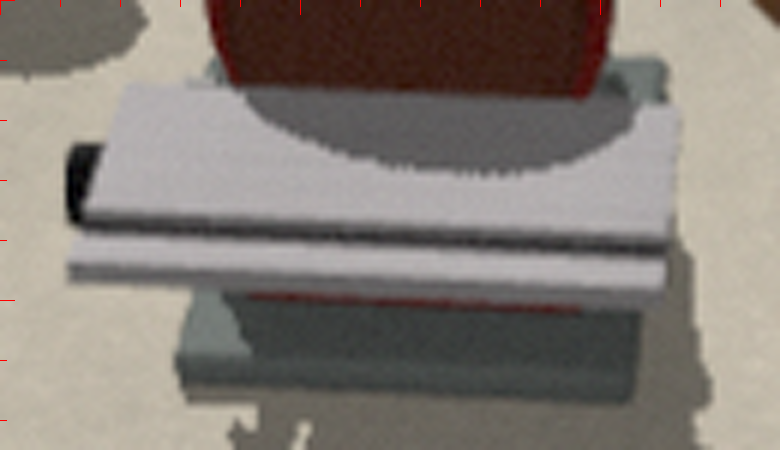

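```bash
cat >> h.py <<'E'
import itertools
from scipy.optimize import least_squares, minimize
def table(p,P):
    """table coords (x up-slope from table_middle, y, z normal) -> world; p=x,y,yaw,tilt"""
    P=np.array(P,float).reshape(-1,3)
    c,s=np.cos(p[3]),np.sin(p[3]); X=P[:,0]-.078; Z=P[:,2]
    # front (X<0) goes down
    q=np.c_[-.004+X*c-Z*s, P[:,1], .140+X*s+Z*c]
    cy,sy=np.cos(p[2]),np.sin(p[2])
    return q@np.array([[cy,-sy,0],[sy,cy,0],[0,0,1]]).T+[p[0],p[1],0]
CORN=[[-.07,-.115,0],[-.07,.115,0],[.07,.115,0],[.07,-.115,0]]
def hullmask(s,P,sc=4):
    uv=proj(s,P);m=np.zeros((480*sc,640*sc),np.uint8)
    cv2.fillConvexPoly(m,cv2.convexHull(((uv+.5)*sc).astype(np.float32)).astype(np.int32),1);return m
E
python3 - <<'E'
from h import *
import pickle
st,D=pickle.load(open("top0.pkl","rb"));ss,E=pickle.load(open("side0.pkl","rb"))
T=np.array([[255.5,188],[207.5,276.75],[152.5,247.5],[201.25,160]])-.4
S=np.array([[351,177.8],[251.7,173.8],[261.3,144.2],[353.3,148]])-.4
f=lambda p:np.r_[(proj(st,table(p,CORN))-T).ravel(),(proj(ss,table(p,CORN))-S).ravel()]
for g in (1.0,1.3,2,):
  r=least_squares(f,[.6,.1,g,0.1],loss="soft_l1");print(r.x,r.cost)
print(np.round(f(r.x).reshape(-1,2),1))
np.save("tab.npy",r.x)
r2=least_squares(lambda q:np.r_[f(np.r_[q,0])],r.x[:3]);print("tilt0",r2.x,r2.cost)
for n in([-.0,0,0],[-.06,0,0]):print(table(r.x,n))
m=[d for d in D["gauge"] if abs(d["point"][1]-344)<6][0]["mask"]
n=[d for d in E["gauge"] if abs(d["point"][1]-341)<6][0]["mask"]
up=lambda M:cv2.resize(M.astype(np.uint8),None,fx=4,fy=4,interpolation=0)
M=[(st,up(m)),(ss,up(n))]
B=np.array(list(itertools.product([-.03,.03],[-.015,.015],[0,.06])))
def cost(q):
    c,s=np.cos(q[2]),np.sin(q[2]);P=B@np.array([[c,-s,0],[s,c,0],[0,0,1]]).T+[q[0],q[1],q[3] if len(q)>3 else 0]
    t=0
    for sn,k in M:
        h=hullmask(sn,P);t+=1-(h&k).sum()/(h|k).sum()
    return t
for y0 in np.arange(0,3.1,.5):
    r=minimize(cost,[.577,-.229,y0],method="Nelder-Mead",options=dict(initial_simplex=np.array([[.577,-.229,y0],[.587,-.229,y0],[.577,-.219,y0],[.577,-.229,y0+.3]])))
    r4=minimize(cost,np.r_[r.x,.0],method="Nelder-Mead",options=dict(initial_simplex=np.r_[r.x,0]+np.r_[np.zeros((1,4)),np.diag([.005,.005,.1,.01])]))
    print(y0,r.x,r.fun,r4.x,r4.fun)
E
```

```text
[0.65787986 0.16103205 1.08003872 0.01202911] 1.615415077257121
[0.65787986 0.16103205 1.08003872 0.01202912] 1.6154150772570506
[0.65787986 0.16103205 1.08003872 0.01202911] 1.6154150772571987
[[ 0.5 -0.8]
 [ 0.1 -0.1]
 [-0.1  0.3]
 [ 0.3 -1.2]
 [-0.4  0.2]
 [-0.7 -0.1]
 [-0.5 -0.4]
 [-0.  -0.5]]
tilt0 [0.65757645 0.16058169 1.0798045 ] 2.1790253779971898
[[0.61923639 0.08871499 0.13906175]]
[[0.59096079 0.03580025 0.13834002]]
0.0 [ 0.57687806 -0.22806399  0.55237411] 0.24788660792166195 [ 0.57833118 -0.22731203  0.55986678 -0.00495931] 0.19053531883454788
0.5 [ 0.57770278 -0.22809482  0.56408713] 0.2407689737666605 [ 0.57834355 -0.22719433  0.56743774 -0.00521892] 0.19516737834951392
1.0 [ 0.57780133 -0.22810404  0.55669318] 0.2402239216083244 [ 0.57803888 -0.22721192  0.56951943 -0.00584968] 0.19106808493685512
1.5 [ 0.57786454 -0.22818009  0.55498842] 0.24051666208407818 [ 0.57820308 -0.22670879  0.56220247 -0.00502437] 0.19263560715081163
2.0 [ 0.57554492 -0.22882828  3.71914648] 0.2806234335476403 [ 0.57842557 -0.22685586  3.6892653  -0.00423978] 0.19349496292790425
2.5 [ 0.57702088 -0.22790557  3.68785718] 0.24938805015315613 [ 0.57817543 -0.2270939   3.70381516 -0.00510074] 0.18426642843626562
3.0 [ 0.5773261  -0.22841009  3.71518128] 0.24561927980038134 [ 0.57869709 -0.22672074  3.7188627  -0.00550532] 0.18825072092021378
```

```bash
cat >> h.py <<'E'
from scipy.spatial.transform import Rotation as Ro
def toolR(p,tilt):
    # x up slope, z into the table
    return (Ro.from_euler("z",p[2])*Ro.from_euler("y",-tilt)*Ro.from_euler("x",np.pi))
def delta(pos,R,o=None):
    o=o or get_obs();Rc=Ro.from_euler("xyz",o["ee_rot"])
    return np.round((np.array(pos)-o["tool_pos"])*100,2).ravel(),np.round((R*Rc.inv()).as_rotvec(),3)
E
python3 - <<'E'
import bench;print([n for n in dir(bench) if n[0]!='_'],getattr(bench,"tcp_to_grasp",None))
from h import *
p=np.load("tab.npy")
q=p.copy();q[3]=.4
a=toolR(q,.4).as_matrix();print(a, table(q,[[1,0,0]])-table(q,[[0,0,0]]),table(q,[[0,0,1]])-table(q,[[0,0,0]]))
p[3]=0
print(table(p,[-.06,0,.05]),delta(table(p,[-.06,0,.05]),toolR(p,0)))
print(table(p,[-.06,0,.12]),delta(table(p,[-.06,0,.12]),toolR(p,0)))
E
```

```text
['IKError', 'close_job', 'get_obs', 'silhouettes', 'snapshot', 'tcp_to_grasp'] 0.0188
[[ 4.34090717e-01  8.81976056e-01  1.83530612e-01]
 [ 8.12353743e-01 -4.71294214e-01  3.43457654e-01]
 [ 3.89418342e-01  1.11022302e-16 -9.21060994e-01]] [[0.43409072 0.81235374 0.38941834]] [[-0.18353061 -0.34345765  0.92106099]]
[[0.59095608 0.03579145 0.19      ]] (array([41.54, 55.7 , -1.55]), array([0.   , 0.   , 0.755]))
[[0.59095608 0.03579145 0.26      ]] (array([41.54, 55.7 ,  5.45]), array([0.   , 0.   , 0.755]))
```

Emit:
{"name": "play_rows", "arguments": {"rows": [[0,[20,27,2],[0,0,0.35]],[0,[20,27,2],[0,0,0.35]],[0,[20,27,2],[0,0,0.35]],[0,[20,27,2],[0,0,0.35]],[0,[20,27,2],[0,0,0.35]],[0,[20,27,2],[0,0,0.35]],[0,[20,27,2],[0,0,0.35]],[0,[20,27,2],[0,0,0.35]]]}}

```text
time: 1.77
tool_pos: [0.3744, -0.2521, 0.2258]
ee_rot: [3.14, -0.0, 0.674]
wrist_force: [0.3, -0.9, -0.5]
width: 0.0441
```

Emit:
{"name": "play_rows", "arguments": {"rows": [[0,[21.5,28.7,0],[0,0,0.405]],[0,[21.5,28.7,0],[0,0,0.405]],[0,[21.5,28.7,0],[0,0,0.405]],[0,[21.5,28.7,0],[0,0,0.405]],[0,[21.5,28.7,0],[0,0,0.405]],[0,[21.5,28.7,0],[0,0,0.405]],[0,[21.5,28.7,0],[0,0,0.405]],[0,[21.5,28.7,0],[0,0,0.405]]]}}

```text
time: 2.43
tool_pos: [0.5743, 0.0149, 0.2255]
ee_rot: [3.141, -0.0, 1.08]
wrist_force: [0.6, -0.6, -0.3]
width: 0.0003
```

Emit:
{"name": "play_rows", "arguments": {"rows": [[0,[0,0,-1.8],[0,0,0]],[0,[0,0,-1.8],[0,0,0]],[0,[0,0,-1.8],[0,0,0]],[0,[0,0,-1.8],[0,0,0]]]}}

```text
time: 2.77
tool_pos: [0.5731, 0.0121, 0.2077]
ee_rot: [3.141, 0.0, 1.079]
wrist_force: [0.4, -0.8, -0.1]
width: 0.0005
```

```bash
python3 - <<'E'
from h import *
p=np.load("tab.npy");p[3]=0
o=get_obs();print(o["time"],o["tool_pos"],o["ee_rot"],o["width"],o["wrist_force"],o["joint_positions"])
print(delta(table(p,[-.06,0,.02]),toolR(p,0)))
s=snapshot("wrist");save(s,"w1.png")
print(proj(s,table(p,CORN)),[ (d["confidence"],d["point"]) for d in silhouettes("wrist","tilt_table")])
im=s["pixels"].copy()
cv2.polylines(im,[proj(s,table(p,CORN)).astype(int)],True,(0,255,0),1)
save(s,"w1o.png",im=im)
E
```

```text
2.7667 [0.57306193 0.01211035 0.20771319] [3.14147172e+00 3.67068847e-04 1.07869243e+00] 0.0005062336156294651 [ 0.36502986 -0.75245703 -0.14074868] [-7.75407763e-02  1.38663720e-01  1.30976884e+00 -3.87585294e-04
  1.69319725e+00  4.14515782e-01]
(array([ 1.79,  2.37, -4.77]), array([ 0.   , -0.   ,  0.001]))
[[511.00429132 225.49825   ]
 [141.91148587 226.0446895 ]
 [119.17060559 -19.57900033]
 [534.37195114 -19.57266798]] [(0.91, [106.5, 326.9]), (0.42, [388.1, 447.2]), (0.21, [474.9, 534.3])]
```

View pics/w1o.png

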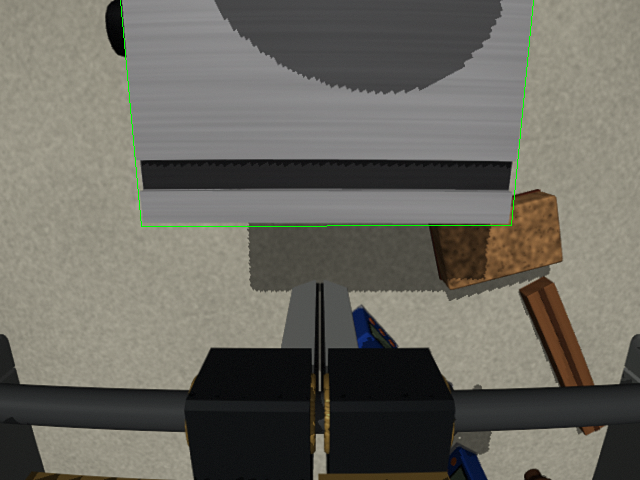

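The wrist view shows the fitted outline within about 2 mm of the table: front edge at row 223, against 226 in the overlay. Next I move above the strip.

Emit:
{"name": "play_rows", "arguments": {"rows": [[0,[1.8,2.4,-2],[0,0,0]],[0,[1.8,2.4,-4],[0,0,0]],[0,[1.8,2.4,-5.7],[0,0,0]],[0,[1.8,2.4,-5.7],[0,0,0]],[0,[1.8,2.4,-5.7],[0,0,0]]]}}

```text
time: 3.28
tool_pos: [0.5909, 0.036, 0.1503]
ee_rot: [-3.141, 0.001, 1.078]
wrist_force: [-0.1, -0.9, 1.0]
width: 0.0008
```

```bash
python3 - <<'E'
from h import *
p=np.load("tab.npy");p[3]=0;p[:2]+=.001*np.array([np.cos(p[2]),np.sin(p[2])]);np.save("tab1.npy",p)
o=get_obs();print(o["time"],o["tool_pos"],o["ee_rot"],o["wrist_force"],o["wrist_torque"])
for t in np.radians([0,4,8,12,16,20,24,26,28,29,30,31]):
    q=p.copy();q[3]=t
    d=delta(table(q,[-.061,0,0.0]),toolR(q,t));print(round(np.degrees(t)),d)
E
```

```text
3.2833 [0.59085237 0.03604015 0.15031819] [-3.14072621e+00  5.20246836e-04  1.07837352e+00] [-0.06480495 -0.92706681  0.95925081] [-0.04351952 -0.02323468 -0.02260969]
0 (array([ 0.01, -0.02, -1.03]), array([ 0.   , -0.001,  0.002]))
4 (array([ 0.03,  0.  , -2.  ]), array([ 0.062, -0.034,  0.002]))
8 (array([ 0.07,  0.09, -2.97]), array([ 0.123, -0.067,  0.002]))
12 (array([ 0.15,  0.24, -3.92]), array([ 0.185, -0.1  ,  0.002]))
16 (array([ 0.26,  0.45, -4.86]), array([ 0.246, -0.133,  0.002]))
20 (array([ 0.41,  0.71, -5.79]), array([ 0.308, -0.166,  0.001]))
24 (array([ 0.58,  1.04, -6.69]), array([ 0.369, -0.199,  0.001]))
26 (array([ 0.67,  1.22, -7.13]), array([ 0.4  , -0.215,  0.001]))
28 (array([ 0.78,  1.41, -7.56]), array([ 0.431, -0.232,  0.001]))
29 (array([ 0.83,  1.51, -7.77]), array([ 0.446, -0.24 ,  0.001]))
30 (array([ 0.89,  1.62, -7.98]), array([ 0.462, -0.248,  0.001]))
31 (array([ 0.95,  1.73, -8.19]), array([ 0.477, -0.256,  0.001]))
```

Emit:
{"name": "play_rows", "arguments": {"rows": [[0,[0,0,-0.6],[0,0,0]],[0,[0,0,-1.0],[0,0,0]],[0,[0,0,-1.5],[0.03,-0.017,0]],[0,[0,0,-2.0],[0.06,-0.033,0]],[0,[0.05,0.05,-2.5],[0.092,-0.05,0]],[0,[0.07,0.09,-3.0],[0.123,-0.066,0]],[0,[0.07,0.09,-3.0],[0.123,-0.066,0]]]}}

```text
time: 3.87
tool_pos: [0.593, 0.0377, 0.1239]
ee_rot: [3.138, -0.145, 1.079]
wrist_force: [-2.5, 1.6, 5.5]
width: 0.0004
```

Emit:
{"name": "play_rows", "arguments": {"rows": [[0,[0.05,0.08,-0.5],[0.031,-0.017,0]],[0,[0.09,0.15,-0.95],[0.062,-0.034,0]],[0,[0.14,0.25,-1.4],[0.092,-0.05,0]],[0,[0.19,0.36,-1.9],[0.123,-0.067,0]],[0,[0.26,0.48,-2.35],[0.154,-0.083,0]],[0,[0.34,0.62,-2.8],[0.185,-0.1,0]],[0,[0.42,0.78,-3.25],[0.215,-0.116,0]],[0,[0.51,0.95,-3.7],[0.246,-0.132,0]]]}}

```text
time: 4.53
tool_pos: [0.5978, 0.0464, 0.0874]
ee_rot: [3.136, -0.421, 1.083]
wrist_force: [-7.7, -2.5, 10.7]
width: 0.0007
```

```bash
python3 - <<'E'
from h import *
p=np.load("tab1.npy")
o=get_obs();print(o["time"],o["tool_pos"],o["ee_rot"],o["wrist_force"])
r=least_squares(lambda t:(table(np.r_[p[:3],t[1]],[t[0],t[2],0])-o["tool_pos"]).ravel(),[-.06,.3,0]);print("contact X,tilt,Y",r.x[0],np.degrees(r.x[1]),r.x[2])
for t in np.radians([26,28,29,30]):
    q=p.copy();q[3]=t
    print(round(np.degrees(t)),delta(table(q,[-.061,0,0.0]),toolR(q,t),o))
E
```

```text
4.5333 [0.59784251 0.04641318 0.0873943 ] [ 3.13636485 -0.42084365  1.08255077] [-7.67933563 -2.53236608 10.66684128]
contact X,tilt,Y -0.05889729925123526 22.598509957275635 -0.0010677067817750079
26 (array([-0.03,  0.18, -0.83]), array([ 0.031, -0.011, -0.   ]))
28 (array([ 0.08,  0.37, -1.27]), array([ 0.062, -0.028, -0.   ]))
29 (array([ 0.13,  0.47, -1.48]), array([ 0.077, -0.036, -0.   ]))
30 (array([ 0.19,  0.58, -1.69]), array([ 0.093, -0.044, -0.   ]))
```

Emit:
{"name": "play_rows", "arguments": {"rows": [[0,[0.03,0.12,-0.4],[0.02,-0.009,0]],[0,[0.06,0.25,-0.8],[0.04,-0.018,0]],[0,[0.1,0.4,-1.2],[0.06,-0.028,0]],[0,[0.13,0.47,-1.4],[0.077,-0.036,0]],[0,[0.13,0.47,-1.4],[0.077,-0.036,0]],[0,[0.13,0.47,-1.4],[0.077,-0.036,0]]]}}

```text
time: 5.03
tool_pos: [0.6008, 0.0519, 0.0738]
ee_rot: [3.14, -0.508, 1.08]
wrist_force: [-2.2, 1.1, 8.1]
width: 0.0004
```

```bash
python3 - <<'E'
from h import *
p=np.load("tab1.npy")
o=get_obs();print(o["time"],o["tool_pos"],o["ee_rot"],o["wrist_force"],o["joint_positions"])
r=least_squares(lambda t:(table(np.r_[p[:3],t[1]],[t[0],t[2],0])-o["tool_pos"]).ravel(),[-.06,.3,0]);print("contact X,tilt,Y",r.x[0],np.degrees(r.x[1]),r.x[2])
for c in ("side","top","wrist"):
  s=snapshot(c);save(s,c+"2.png")
  import pickle;pickle.dump(s,open(c+"2.pkl","wb"))
E
```

```text
5.0333 [0.60080091 0.05191301 0.07381941] [ 3.13974927 -0.50822687  1.07983515] [-2.22172717  1.09088257  8.09017537] [-0.29403048  0.14415787  1.66704677  0.52389598  1.26375832  0.05263339]
contact X,tilt,Y -0.059163469873340147 28.848435052907504 -0.0010849009033510743
```

Emit:
{"name": "play_rows", "arguments": {"rows": [[0,[-0.9,-1.7,3.5],[0,0,0]],[0,[-1.8,-3.4,7],[0,0,0]],[0,[-2.7,-5.2,10.5],[0,0,0]],[0,[-3.5,-6.5,13],[0,0,0]],[0,[-3.5,-6.5,13],[0,0,0]],[0,[-3.5,-6.5,13],[0,0,0]]]}}

```text
time: 5.68
tool_pos: [0.5647, -0.0145, 0.2025]
ee_rot: [3.138, -0.504, 1.079]
wrist_force: [0.1, 0.2, -1.0]
width: 0.0006
```

```bash
python3 - <<'E'
from h import *
import pickle
p=np.load("tab1.npy")
o=get_obs();print(o["time"],o["tool_pos"],o["ee_rot"],o["wrist_force"])
P=p.copy();P[3]=np.radians(29)
ims=[]
for c in ("side","top","wrist"):
  s=snapshot(c);pickle.dump(s,open(c+"3.pkl","wb"))
  pr=proj(s,table(P,CORN));print(c,pr.round(1).tolist())
  if c!="wrist":
    x,y=(int(v) for v in pr.min(0)-12);w,h=(int(v) for v in np.ptp(pr,axis=0)+24)
    w=min(w,130);h=min(h,140);im=s["pixels"][y:y+h,x:x+w]
    f=4;im=cv2.resize(im,None,fx=f,fy=f,interpolation=cv2.INTER_CUBIC);print(c,"off",x,y)
  else: im=cv2.resize(s["pixels"],None,fx=.6,fy=.6)
  ims.append(im)
H=max(i.shape[0] for i in ims[:2])
c=np.zeros((600,800,3),np.uint8)
a,b,w=ims;print([i.shape for i in ims])
c[:a.shape[0],:a.shape[1]][:]=a[:600,:800]
save(None,"s3.png",im=a);save(None,"t3.png",im=b)
s=pickle.load(open("wrist3.pkl","rb"));save(s,"w3.png")
E
```

```text
5.6833 [ 0.56466592 -0.01454824  0.20247895] [ 3.13839976 -0.50380076  1.07938363] [ 0.10160306  0.17867781 -1.04202606]
side [[349.8, 198.4], [254.1, 194.1], [260.6, 144.3], [352.9, 148.0]]
side off 242 132
top [[250.9, 188.7], [204.8, 273.8], [151.7, 247.1], [200.7, 158.4]]
top off 139 146
wrist [[462.6, 231.9], [181.8, 232.6], [166.7, 50.2], [476.9, 48.9]]
[(312, 488, 3), (556, 492, 3), (288, 384, 3)]
```

View pics/w3.png

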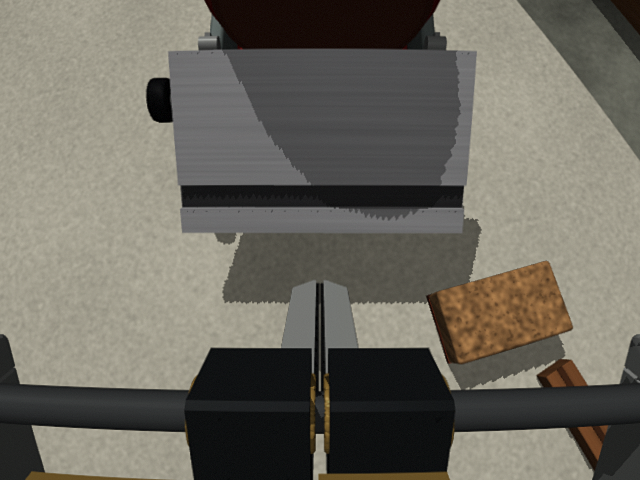

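View pics/s3.png

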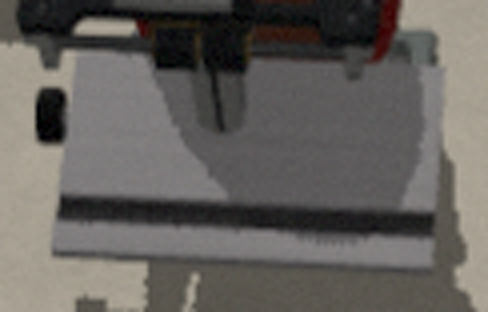

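```bash
python3 - <<'E'
from h import *
import pickle
p=np.load("tab1.npy");W=pickle.load(open("wrist3.pkl","rb"));S=pickle.load(open("side3.pkl","rb"))
w=np.array([[463,233],[181.5,232.5],[169,51],[476,51]])
s=np.array([[350,199],[255,195.75]])-.4
fw=lambda q:(proj(W,table(q,CORN))-w).ravel()
fs=lambda q:(proj(S,table(q,CORN[:2]))-s).ravel()
for f in (lambda t:fw(np.r_[p[:3],t]),lambda t:fs(np.r_[p[:3],t])): r=least_squares(f,[.5]);print(np.degrees(r.x),f(r.x).round(1))
g=lambda q:np.r_[fw(q),fs(q)*2,(q[:3]-p[:3])/[.001,.001,.004]]
r=least_squares(g,np.r_[p[:3],.5]);q=r.x;print(q,np.degrees(q[3]),g(q).round(1));np.save("tab2.npy",q)
# gauge approach
o=get_obs();R=Ro.from_euler("xyz",[np.pi,0,.563])
for z in(.15,.02):print(delta([.578,-.2275,z],R))
E
```

```text
[28.63382903] [-0.  -0.8 -0.1  0.3 -2.3 -0.8  0.9 -2.1]
[30.60161533] [ 0.2  0.6 -0.3 -0.5]
[0.65829104 0.16096338 1.07836445 0.51548997] 29.535399717557837 [-0.6 -0.3  1.   0.4 -1.9 -0.   1.5 -0.9  0.5  0.7 -0.8 -1.7 -0.1 -1.
 -0.4]
(array([  1.52, -21.5 ,  -4.76]), array([-0.377,  0.342, -0.504]))
(array([  1.52, -21.5 , -17.76]), array([-0.377,  0.342, -0.504]))
```

Emit:
{"name": "play_rows", "arguments": {"rows": [[6,[0.3,-4,0],[-0.08,0.07,-0.1]],[6,[0.6,-8,-0.5],[-0.15,0.14,-0.2]],[6,[0.9,-12,-1.5],[-0.22,0.2,-0.3]],[6,[1.2,-16,-2.5],[-0.3,0.27,-0.4]],[6,[1.5,-20,-3.5],[-0.377,0.342,-0.504]],[6,[1.5,-21.5,-4.5],[-0.377,0.342,-0.504]],[6,[1.5,-21.5,-4.5],[-0.377,0.342,-0.504]],[6,[1.5,-21.5,-4.5],[-0.377,0.342,-0.504]]]}}

```text
time: 6.5
tool_pos: [0.578, -0.2261, 0.151]
ee_rot: [-3.138, 0.001, 0.568]
wrist_force: [0.0, -0.3, -0.2]
width: 0.0506
```

```bash
python3 - <<'E'
from h import *
import pickle
o=get_obs();print(o["time"],o["tool_pos"],o["ee_rot"],o["wrist_force"],o["width"])
s=snapshot("wrist");L=silhouettes("wrist","gauge");pickle.dump((s,L),open("wg.pkl","wb"))
B=np.array(list(itertools.product([-.03,.03],[-.015,.015],[0,.06])))
def box(q):
    c,k=np.cos(q[2]),np.sin(q[2]);return B@np.array([[c,-k,0],[k,c,0],[0,0,1]]).T+[q[0],q[1],0]
im=s["pixels"].copy()
P=proj(s,box([.578,-.2275,.563])).astype(int)
for i,j in itertools.combinations(range(8),2):
    if (B[i]!=B[j]).sum()==1: cv2.line(im,P[i],P[j],(0,255,0),1)
save(s,"wg.png",im=im)
for d in L: print(d["confidence"],d["point"],d["mask"].sum(),s["pixels"][d["mask"]].mean(0))
E
```

```text
6.5 [ 0.57801942 -0.22611473  0.1510033 ] [-3.13761851e+00  1.17006683e-03  5.67589685e-01] [ 0.03220549 -0.25559365 -0.1666676 ] 0.050583397342888685
0.92 [186.5, 183.2] 5448 [21.03909692 39.01284875 84.87995595]
0.85 [299.0, 434.3] 2976 [14.6202957  29.70430108 68.60181452]
0.72 [238.0, 322.0] 4225 [35.5287574  35.26863905 35.52331361]
```

View pics/wg.png

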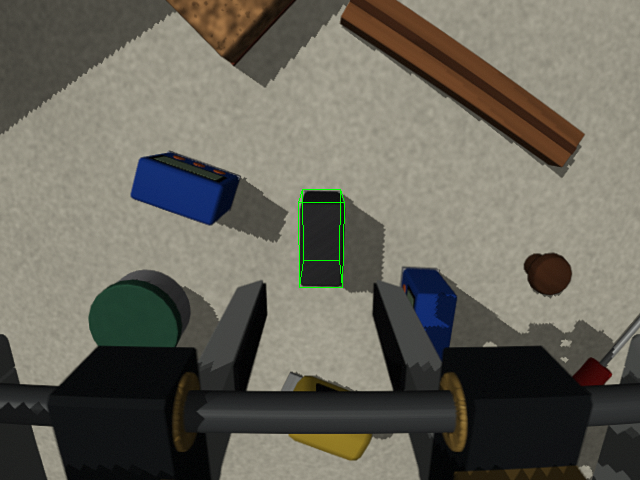

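Emit:
{"name": "play_rows", "arguments": {"rows": [[6,[0,-0.1,-4],[0,0,-0.004]],[6,[0,-0.1,-8],[0,0,-0.004]],[6,[0,-0.1,-11],[0,0,-0.004]],[6,[0,-0.1,-13.2],[0,0,-0.004]],[6,[0,-0.1,-13.2],[0,0,-0.004]],[6,[0,-0.1,-13.2],[0,0,-0.004]]]}}

```text
time: 7.1
tool_pos: [0.5776, -0.228, 0.0221]
ee_rot: [3.141, 0.0, 0.561]
wrist_force: [-0.2, -0.5, 0.5]
width: 0.06
```

Emit:
{"name": "play_rows", "arguments": {"rows": [[2,[0,0,0],[0,0,0]],[2,[0,0,0],[0,0,0]],[2,[0,0,0],[0,0,0]],[2,[0,0,0],[0,0,0]],[2,[0,0,0],[0,0,0]],[2,[0,0,0],[0,0,0]],[2,[0,0,0],[0,0,0]],[2,[0,0,0],[0,0,0]]]}}

```text
time: 7.77
tool_pos: [0.579, -0.2289, 0.0237]
ee_rot: [3.139, -0.001, 0.56]
wrist_force: [-1.7, 1.7, 5.6]
width: 0.0301
```

```bash
python3 - <<'E'
from h import *
o=get_obs();print(o["time"],o["tool_pos"],o["ee_rot"],o["wrist_force"],o["wrist_torque"],o["width"])
E
```

```text
7.7667 [ 0.57899583 -0.22886407  0.02365436] [ 3.13870752e+00 -1.24677205e-03  5.60442835e-01] [-1.67241845  1.65415483  5.63725073] [0.40101265 0.35632906 0.02917635] 0.030093028287535694
```

Emit:
{"name": "play_rows", "arguments": {"rows": [[2,[0,0,1],[0,0,0]],[2,[0,0,2],[0,0,0]],[2,[0,0,4],[0,0,0]],[2,[0,0,6],[0,0,0]],[2,[0,0,6],[0,0,0]],[2,[0,0,6],[0,0,0]],[2,[0,0,6],[0,0,0]]]}}

```text
time: 8.35
tool_pos: [0.578, -0.2289, 0.0814]
ee_rot: [3.14, 0.001, 0.56]
wrist_force: [0.5, -0.5, -2.7]
width: 0.03
```

```bash
python3 - <<'E'
from h import *
import pickle
o=get_obs();print(o["time"],o["tool_pos"],o["ee_rot"],o["wrist_force"],o["wrist_torque"],o["width"])
s=snapshot("wrist");save(s,"wl.png")
t=snapshot("side");pickle.dump((s,t,o),open("lift.pkl","wb"))
c=proj(t,[[.578,-.2275,.1]])[0].astype(int)
im=t["pixels"][c[1]-60:c[1]+60,c[0]-60:c[0]+60]
im=cv2.resize(im,None,fx=4,fy=4,interpolation=cv2.INTER_CUBIC)
w=s["pixels"][150:390,190:450]
w=cv2.resize(w,(290,268))
out=np.zeros((480,770,3),np.uint8);out[:,:480]=im;out[:268,480:]=w
save(None,"lift.png",im=out)
E
```

```text
8.35 [ 0.57801774 -0.22888085  0.08136957] [3.14031458e+00 6.10093340e-04 5.60230914e-01] [ 0.48338782 -0.53594161 -2.73060628] [-0.00766111 -0.01789458 -0.03961373] 0.029977840056476746
```

View pics/lift.png

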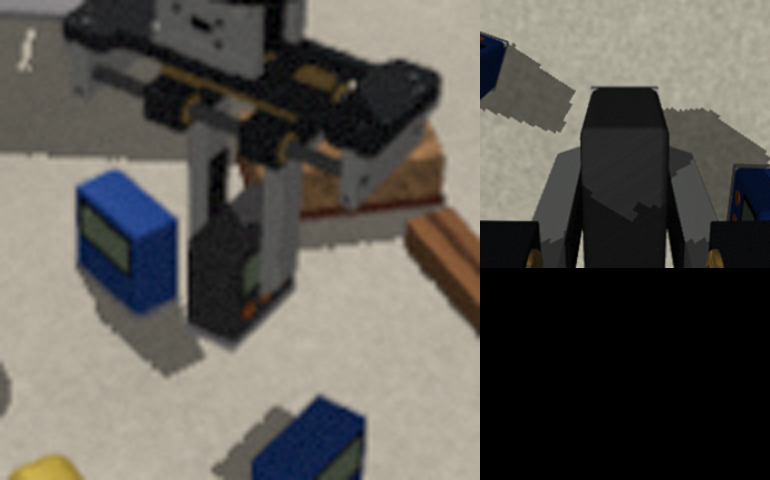

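```bash
python3 - <<'E'
from h import *
q=np.load("tab2.npy");q[3]=np.radians(29.2)
for Z in(.1237,.0337,.0237):print(table(q,[.018,0,Z]),delta(table(q,[.018,0,Z]),toolR(q,q[3])))
E
```

```text
[[0.60310761 0.05810824 0.21870888]] (array([ 2.57, 28.67, 13.84]), array([ 0.377, -0.353,  0.506]))
[[0.62386571 0.09679879 0.14014589]] (array([ 4.64, 32.53,  5.99]), array([ 0.377, -0.353,  0.506]))
[[0.62617217 0.10109774 0.13141667]] (array([ 4.88, 32.96,  5.11]), array([ 0.377, -0.353,  0.506]))
```

Emit:
{"name": "play_rows", "arguments": {"rows": [[2,[0,1,3],[0,0,0]],[2,[0.2,4,6],[0,0,0]],[2,[0.5,7,9],[0.05,-0.05,0.07]],[2,[0.8,10.5,12],[0.1,-0.095,0.137]],[2,[1.1,14,13.8],[0.15,-0.14,0.2]],[2,[1.5,18,13.8],[0.2,-0.19,0.27]],[2,[2,22,13.8],[0.26,-0.245,0.35]],[2,[2.6,26,13.8],[0.32,-0.3,0.43]]]}}

```text
time: 9.12
tool_pos: [0.6043, 0.0328, 0.2207]
ee_rot: [-3.127, -0.438, 0.998]
wrist_force: [0.6, -0.4, -2.1]
width: 0.0297
```

```bash
python3 - <<'E'
from h import *
o=get_obs();print(o["time"],o["tool_pos"],o["ee_rot"],o["wrist_force"],o["width"])
q=np.load("tab2.npy");q[3]=np.radians(29.2)
for Z in(.1237,.0537,):print(delta(table(q,[.018,0,Z]),toolR(q,q[3])))
E
```

```text
9.1167 [0.60425476 0.03280806 0.22065191] [-3.12743668 -0.43829282  0.9975616 ] [ 0.58495303 -0.37759709 -2.13947699] 0.029652710224586796
(array([-0.11,  2.53, -0.19]), array([ 0.055, -0.047,  0.074]))
(array([ 1.5 ,  5.54, -6.3 ]), array([ 0.055, -0.047,  0.074]))
```

Emit:
{"name": "play_rows", "arguments": {"rows": [[2,[-0.1,2.5,-0.1],[0.055,-0.047,0.074]],[2,[0.4,3.5,-2],[0.055,-0.047,0.074]],[2,[0.9,4.5,-4],[0.055,-0.047,0.074]],[2,[1.4,5.3,-5.8],[0.055,-0.047,0.074]],[2,[1.4,5.3,-5.8],[0.055,-0.047,0.074]],[2,[1.4,5.3,-5.8],[0.055,-0.047,0.074]]]}}

```text
time: 9.62
tool_pos: [0.617, 0.0844, 0.1596]
ee_rot: [-3.134, -0.504, 1.072]
wrist_force: [-0.1, -0.5, -0.9]
width: 0.0299
```

```bash
python3 - <<'E'
from h import *
import pickle
o=get_obs();print(o["time"],o["tool_pos"],o["ee_rot"],o["wrist_force"],o["wrist_torque"],o["width"])
q=np.load("tab2.npy");q[3]=np.radians(29.2)
for Z in(.0537,.0297,.0237,.0217):print(delta(table(q,[.018,0,Z]),toolR(q,q[3])))
s=snapshot("wrist");im=s["pixels"].copy()
# expected held gauge box in tool frame, and table
R=Ro.from_euler("xyz",o["ee_rot"])
B=np.array(list(itertools.product([-.03,.03],[-.015,.015],[.0237,-.0363])))
P=proj(s,R.apply(B)+o["tool_pos"]).astype(int)
for i,j in itertools.combinations(range(8),2):
    if (B[i]!=B[j]).sum()==1: cv2.line(im,P[i],P[j],(0,255,0),1)
cv2.polylines(im,[proj(s,table(q,CORN)).astype(int)],True,(255,255,0),1)
save(s,"w5.png",im=im)
E
```

```text
9.6167 [0.61700112 0.08440452 0.1595755 ] [-3.1337123  -0.50412517  1.07165245] [-0.14164783 -0.49481437 -0.91781147] [-0.37229577  0.0972551   0.00145261] 0.02988115435477019
(array([ 0.23,  0.38, -0.2 ]), array([ 0.002, -0.009,  0.003]))
(array([ 0.78,  1.41, -2.29]), array([ 0.002, -0.009,  0.003]))
(array([ 0.92,  1.67, -2.82]), array([ 0.002, -0.009,  0.003]))
(array([ 0.96,  1.76, -2.99]), array([ 0.002, -0.009,  0.003]))
```

View pics/w5.png

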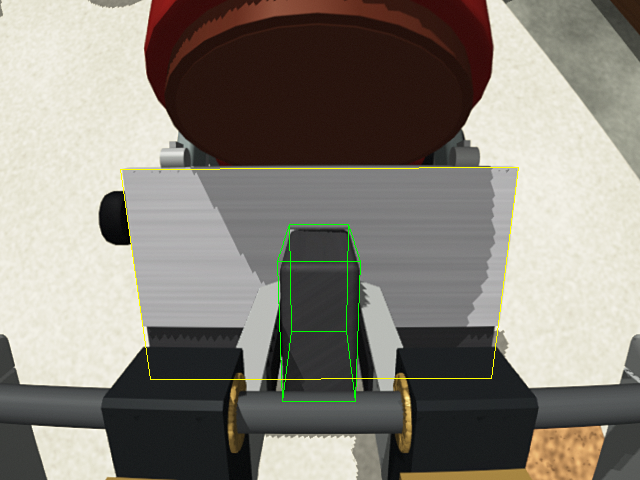

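Emit:
{"name": "play_rows", "arguments": {"rows": [[2,[0.3,0.55,-0.8],[0.002,-0.009,0.003]],[2,[0.5,0.95,-1.5],[0.002,-0.009,0.003]],[2,[0.75,1.4,-2.25],[0.002,-0.009,0.003]],[2,[0.75,1.4,-2.25],[0.002,-0.009,0.003]],[2,[0.75,1.4,-2.25],[0.002,-0.009,0.003]],[2,[0.75,1.4,-2.25],[0.002,-0.009,0.003]]]}}

```text
time: 10.17
tool_pos: [0.6262, 0.0978, 0.1402]
ee_rot: [3.135, -0.512, 1.081]
wrist_force: [-0.3, -0.1, -1.2]
width: 0.03
```

```bash
cat >> h.py <<'E'
def rep():
    o=get_obs();q=np.load("tab2.npy");q[3]=np.radians(29.2);R=toolR(q,q[3])
    print(o["time"],"err cm/rad to Z=.0237:",delta(table(q,[.018,0,.0237]),R,o))
    print("F tool",R.inv().apply(o["wrist_force"]).round(2),"T tool",R.inv().apply(o["wrist_torque"]).round(3),"w",o["width"])
    e=R.inv().apply(o["tool_pos"]-table(q,[.018,0,.0237])[0]);print("tool-frame offset mm",(e*1000).round(2))
E
python3 -c "
from h import *
rep()"
```

```text
10.1667 err cm/rad to Z=.0237: (array([-0.01,  0.33, -0.88]), array([0.   , 0.006, 0.001]))
F tool [-0.75 -0.28  0.92] T tool [-0.065 -0.347 -0.065] w 0.029963089585145486
tool-frame offset mm [ 1.81  1.59 -9.05]
```

Emit:
{"name": "play_rows", "arguments": {"rows": [[2,[0.07,0.13,-0.26],[0,0,0]],[2,[0.14,0.26,-0.52],[0,0,0]],[2,[0.14,0.26,-0.52],[0,0,0]],[2,[0.14,0.26,-0.52],[0,0,0]],[2,[0.14,0.26,-0.52],[0,0,0]]]}}

```text
time: 10.58
tool_pos: [0.6274, 0.1006, 0.1346]
ee_rot: [3.136, -0.512, 1.08]
wrist_force: [-0.1, -0.1, -0.5]
width: 0.0297
```

```bash
python3 -c "
from h import *
rep()"
```

```text
10.5833 err cm/rad to Z=.0237: (array([-0.12,  0.05, -0.32]), array([0.   , 0.006, 0.001]))
F tool [-0.33 -0.01  0.38] T tool [-0.046 -0.353 -0.016] w 0.02973072439883438
tool-frame offset mm [ 1.69  1.33 -2.71]
```

Emit:
{"name": "play_rows", "arguments": {"rows": [[2,[0.02,0.04,-0.09],[0,0,0]],[2,[0.045,0.085,-0.17],[0,0,0]],[2,[0.045,0.085,-0.17],[0,0,0]],[2,[0.045,0.085,-0.17],[0,0,0]]]}}

```text
time: 10.92
tool_pos: [0.6278, 0.1015, 0.1328]
ee_rot: [3.136, -0.512, 1.08]
wrist_force: [-0.2, -0.5, -1.0]
width: 0.03
```

```bash
python3 -c "
from h import *
rep()"
```

```text
10.9167 err cm/rad to Z=.0237: (array([-0.16, -0.04, -0.14]), array([0.   , 0.006, 0.001]))
F tool [-0.96  0.    0.63] T tool [-0.062 -0.37  -0.039] w 0.03002132416706108
tool-frame offset mm [ 1.66  1.25 -0.65]
```

Emit:
{"name": "play_rows", "arguments": {"rows": [[2,[0.02,0.04,-0.09],[0,0,0]],[2,[0.02,0.04,-0.09],[0,0,0]],[2,[0.02,0.04,-0.09],[0,0,0]]]}}

```text
time: 11.17
tool_pos: [0.6282, 0.1018, 0.1322]
ee_rot: [3.135, -0.512, 1.081]
wrist_force: [0.2, 0.8, -0.4]
width: 0.0298
```

```bash
python3 -c "
from h import *
rep()"
```

```text
11.1667 err cm/rad to Z=.0237: (array([-0.2 , -0.07, -0.08]), array([0.   , 0.006, 0.001]))
F tool [ 0.53 -0.19  0.71] T tool [-0.045 -0.293 -0.036] w 0.029825090403588887
tool-frame offset mm [1.77 1.46 0.1 ]
```

Emit:
{"name": "play_rows", "arguments": {"rows": [[2,[0.02,0.04,-0.09],[0,0,0]],[2,[0.02,0.04,-0.09],[0,0,0]],[2,[0.02,0.04,-0.09],[0,0,0]]]}}

```text
time: 11.42
tool_pos: [0.6283, 0.1019, 0.1322]
ee_rot: [3.135, -0.512, 1.081]
wrist_force: [-3.9, -3.2, 5.1]
width: 0.0301
```

```bash
python3 -c "
from h import *
rep()"
```

```text
11.4167 err cm/rad to Z=.0237: (array([-0.21, -0.08, -0.07]), array([0.001, 0.007, 0.001]))
F tool [-1.58 -1.88 -6.71] T tool [ 0.459 -0.73   0.035] w 0.03010753040532359
tool-frame offset mm [1.88 1.48 0.21]
```

Emit:
{"name": "play_rows", "arguments": {"rows": [[2,[0.02,0.04,-0.09],[0,0,0]],[2,[0.02,0.04,-0.09],[0,0,0]],[2,[0.02,0.04,-0.09],[0,0,0]]]}}

```text
time: 11.67
tool_pos: [0.6284, 0.1021, 0.1321]
ee_rot: [3.134, -0.512, 1.082]
wrist_force: [-6.3, -4.9, 7.8]
width: 0.0299
```

```bash
python3 -c "
from h import *
rep()"
```

```text
11.6667 err cm/rad to Z=.0237: (array([-0.22, -0.1 , -0.07]), array([0.001, 0.007, 0.   ]))
F tool [ -2.51  -3.23 -10.34] T tool [ 0.85  -0.883  0.081] w 0.02990414546769714
tool-frame offset mm [2.05 1.48 0.32]
```

Emit:
{"name": "play_rows", "arguments": {"rows": [[2,[-0.09,-0.07,0.11],[0,0,0]],[2,[-0.09,-0.07,0.11],[0,0,0]],[2,[-0.09,-0.07,0.11],[0,0,0]],[2,[-0.09,-0.07,0.11],[0,0,0]],[2,[-0.09,-0.07,0.11],[0,0,0]]]}}

```text
time: 12.08
tool_pos: [0.6279, 0.1018, 0.1319]
ee_rot: [3.135, -0.513, 1.081]
wrist_force: [-2.4, -2.6, 5.2]
width: 0.0298
```

```bash
python3 - <<'E'
from h import *
import pickle
rep()
for c in("side","wrist"):
    s=snapshot(c);pickle.dump(s,open(c+"6.pkl","wb"))
    rep()
o=get_obs();print(o["tool_pos"],o["ee_rot"])
S=pickle.load(open("side6.pkl","rb"));W=pickle.load(open("wrist6.pkl","rb"))
w=W["pixels"].copy();q=np.load("tab2.npy");q[3]=np.radians(29.2)
G=[[x+.018,y,z] for x in(-.03,.03) for y in(-.015,.015) for z in(0,.06)];P=proj(W,table(q,G)).astype(int)
for i,j in itertools.combinations(range(8),2):
    if (np.array(G[i])!=np.array(G[j])).sum()==1: cv2.line(w,P[i],P[j],(0,255,0),1)
cv2.polylines(w,[proj(W,table(q,CORN)).astype(int)],True,(255,255,0),1)
c=proj(S,table(q,[0,0,.03]))[0].astype(int)
im=cv2.resize(S["pixels"][c[1]-50:c[1]+50,c[0]-65:c[0]+65],None,fx=3,fy=3,interpolation=cv2.INTER_CUBIC)
out=np.zeros((600,800,3),np.uint8);out[:300,:390]=im;w=w[130:480,100:540];out[250:600,360:800]=w
save(None,"f6.png",im=out)
E
```

```text
12.0833 err cm/rad to Z=.0237: (array([-0.17, -0.07, -0.05]), array([0.   , 0.007, 0.001]))
F tool [-0.46 -0.84 -6.21] T tool [ 0.231 -0.462 -0.009] w 0.02981327975215425
tool-frame offset mm [1.52 1.2  0.26]
12.1333 err cm/rad to Z=.0237: (array([-0.18, -0.07, -0.05]), array([0.   , 0.007, 0.001]))
F tool [-0.53 -0.48 -6.53] T tool [ 0.245 -0.553  0.009] w 0.029738816773209834
tool-frame offset mm [1.52 1.22 0.24]
12.1833 err cm/rad to Z=.0237: (array([-0.18, -0.07, -0.05]), array([0.   , 0.007, 0.001]))
F tool [-0.71 -1.28 -6.71] T tool [ 0.272 -0.497 -0.003] w 0.02967497555496213
tool-frame offset mm [1.52 1.23 0.25]
[0.62794101 0.10179606 0.13193595] [ 3.13448276 -0.51264971  1.08095771]
```

View pics/f6.png

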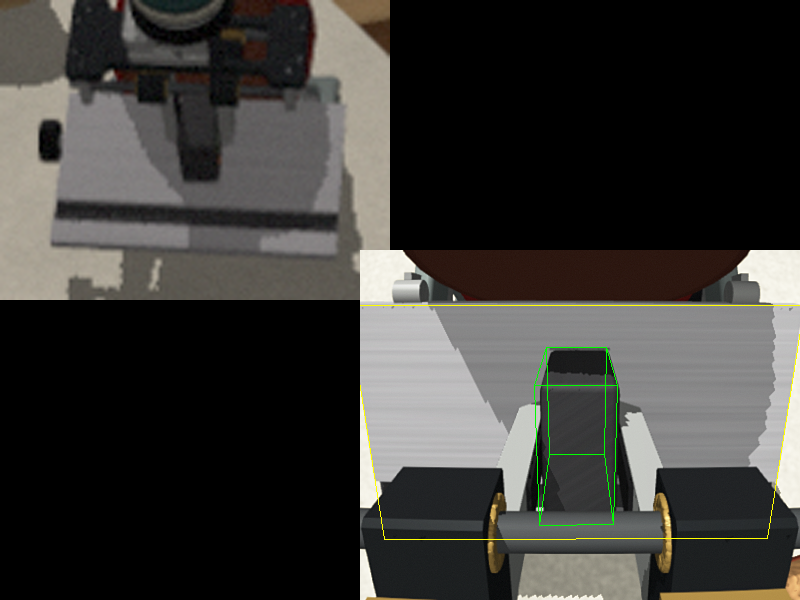

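Wrist view: the gauge sits centred and square on the plate, clear of the slot. Its top-front edge is at about (578,388) in the composite against an overlay of 385. The measured pose shows about 0.3° of roll error, and the moment points the same way, so I trim that and ease the push slightly.

Emit:
{"name": "play_rows", "arguments": {"rows": [[2,[-0.01,-0.01,0.03],[0,0.008,0.001]],[2,[-0.01,-0.01,0.03],[0,0.008,0.001]],[2,[-0.01,-0.01,0.03],[0,0.008,0.001]],[2,[-0.01,-0.01,0.03],[0,0.008,0.001]],[2,[-0.01,-0.01,0.03],[0,0.008,0.001]],[2,[-0.01,-0.01,0.03],[0,0.008,0.001]]]}}

```text
time: 12.68
tool_pos: [0.6281, 0.1018, 0.1319]
ee_rot: [-3.141, -0.509, 1.078]
wrist_force: [0.5, -1.3, 3.3]
width: 0.0299
```

```bash
python3 - <<'E'
from h import *
rep()
for i in range(3):
    s=snapshot("side");rep()
E
```

```text
12.6833 err cm/rad to Z=.0237: (array([-0.19, -0.07, -0.05]), array([ 0.   , -0.001,  0.   ]))
F tool [ 0.77  1.05 -3.3 ] T tool [-0.471 -0.142 -0.025] w 0.029899186560553844
tool-frame offset mm [1.54 1.34 0.31]
12.7333 err cm/rad to Z=.0237: (array([-0.19, -0.06, -0.04]), array([ 0.   , -0.001,  0.   ]))
F tool [ 0.04  2.32 -3.13] T tool [-0.517 -0.158 -0.065] w 0.029919009222722538
tool-frame offset mm [1.49 1.35 0.32]
12.7833 err cm/rad to Z=.0237: (array([-0.18, -0.07, -0.05]), array([ 0.   , -0.001,  0.   ]))
F tool [ 1.07  2.52 -2.35] T tool [-0.518 -0.144 -0.109] w 0.029767517628608665
tool-frame offset mm [1.52 1.3  0.31]
12.8333 err cm/rad to Z=.0237: (array([-0.18, -0.07, -0.05]), array([ 0.   , -0.001,  0.   ]))
F tool [ 0.89  2.21 -3.54] T tool [-0.57  -0.14  -0.067] w 0.02951052522269687
tool-frame offset mm [1.49 1.29 0.3 ]
```

Emit:
{"name": "play_rows", "arguments": {"rows": [[2,[0.05,0.005,-0.02],[0,0,0]],[2,[0.05,0.005,-0.02],[0,0,0]],[2,[0.05,0.005,-0.02],[0,0,0]],[2,[0.05,0.005,-0.02],[0,0,0]],[2,[0.05,0.005,-0.02],[0,0,0]],[2,[0.05,0.005,-0.02],[0,0,0]]]}}

```text
time: 13.33
tool_pos: [0.628, 0.1018, 0.1319]
ee_rot: [-3.14, -0.509, 1.078]
wrist_force: [-1.2, -3.3, 4.1]
width: 0.0296
```

```bash
python3 - <<'E'
from h import *
rep()
for i in range(3):
    s=snapshot("side");rep()
E
```

```text
13.3333 err cm/rad to Z=.0237: (array([-0.18, -0.07, -0.04]), array([ 0.   , -0.002, -0.   ]))
F tool [-1.04  0.45 -5.27] T tool [-0.234 -0.228 -0.051] w 0.029592814141730726
tool-frame offset mm [1.49 1.28 0.34]
13.3833 err cm/rad to Z=.0237: (array([-0.18, -0.07, -0.05]), array([ 0.   , -0.002, -0.   ]))
F tool [-0.34  1.06 -5.7 ] T tool [-0.337 -0.234 -0.008] w 0.030005759970313423
tool-frame offset mm [1.51 1.3  0.33]
13.4333 err cm/rad to Z=.0237: (array([-0.18, -0.07, -0.05]), array([ 0.   , -0.002, -0.   ]))
F tool [ 0.63  0.62 -5.31] T tool [-0.317 -0.307 -0.099] w 0.030210576495666445
tool-frame offset mm [1.52 1.28 0.33]
13.4833 err cm/rad to Z=.0237: (array([-0.19, -0.07, -0.05]), array([ 0.   , -0.002, -0.   ]))
F tool [-0.35  0.88 -5.85] T tool [-0.326 -0.244 -0.068] w 0.03021568283380831
tool-frame offset mm [1.52 1.3  0.33]
```

Emit:
{"name": "play_rows", "arguments": {"rows": [[2,[0,0,0],[0,-0.004,0]],[2,[0,0,0],[0,-0.004,0]],[2,[0,0,0],[0,-0.004,0]],[2,[0,0,0],[0,-0.004,0]],[2,[0,0,0],[0,-0.004,0]],[2,[0,0,0],[0,-0.004,0]]]}}

```text
time: 13.98
tool_pos: [0.6279, 0.1018, 0.1318]
ee_rot: [3.139, -0.51, 1.08]
wrist_force: [-0.4, -2.6, 4.9]
width: 0.0297
```

```bash
python3 - <<'E'
from h import *
for i in range(4):
    s=snapshot("side");rep()
s=snapshot("top");T={l:[(np.round(d["point"]).tolist(),round(d["confidence"],2)) for d in silhouettes("top",l)][:3] for l in ["gauge","tape","wax_tin","sanding_block","runner"]};print(T)
E
```

```text
14.0333 err cm/rad to Z=.0237: (array([-0.17, -0.07, -0.04]), array([ 0.   ,  0.002, -0.   ]))
F tool [ 0.66  0.36 -6.04] T tool [-0.205 -0.367 -0.04 ] w 0.030050617559476425
tool-frame offset mm [1.48 1.18 0.34]
14.0833 err cm/rad to Z=.0237: (array([-0.17, -0.07, -0.04]), array([ 0.   ,  0.002, -0.   ]))
F tool [ 0.41  1.32 -5.59] T tool [-0.24  -0.376 -0.019] w 0.029689392855741223
tool-frame offset mm [1.46 1.2  0.33]
14.1333 err cm/rad to Z=.0237: (array([-0.17, -0.07, -0.05]), array([ 0.   ,  0.002, -0.   ]))
F tool [-0.55  1.29 -6.34] T tool [-0.231 -0.348 -0.041] w 0.029692197537747992
tool-frame offset mm [1.5  1.2  0.32]
14.1833 err cm/rad to Z=.0237: (array([-0.17, -0.07, -0.04]), array([ 0.   ,  0.002, -0.   ]))
F tool [-0.04  0.96 -5.48] T tool [-0.209 -0.349 -0.069] w 0.029974876435712106
tool-frame offset mm [1.45 1.19 0.33]
{'gauge': [([248.0, 300.0], 0.91), ([187.0, 283.0], 0.72), ([242.0, 385.0], 0.63)], 'tape': [([297.0, 378.0], 0.59)], 'wax_tin': [([299.0, 305.0], 0.8)], 'sanding_block': [([188.0, 282.0], 0.64), ([217.0, 186.0], 0.51)], 'runner': [([182.0, 351.0], 0.72), ([190.0, 284.0], 0.36)]}
```

Emit:
{"name": "play_rows", "arguments": {"rows": [[2,[-0.005,-0.01,0.025],[0,0,0]],[2,[-0.005,-0.01,0.025],[0,0,0]],[2,[-0.005,-0.01,0.025],[0,0,0]],[2,[-0.005,-0.01,0.025],[0,0,0]],[2,[-0.005,-0.01,0.025],[0,0,0]],[2,[-0.005,-0.01,0.025],[0,0,0]]]}}

```text
time: 14.98
tool_pos: [0.6279, 0.1018, 0.1319]
ee_rot: [3.14, -0.511, 1.08]
wrist_force: [-0.3, -3.6, 4.6]
width: 0.0299
```

```bash
python3 - <<'E'
from h import *
for i in range(3):
    s=snapshot("side");rep()
o=get_obs();F=Ro.from_euler("xyz",o["ee_rot"]).inv().apply(o["wrist_force"])
if -7.5<F[2]<-2: print("closing",close_job())
E
```

```text
15.0333 err cm/rad to Z=.0237: (array([-0.18, -0.07, -0.05]), array([ 0.   ,  0.002, -0.   ]))
F tool [ 0.07  0.21 -5.41] T tool [-0.155 -0.286 -0.042] w 0.029780776996561238
tool-frame offset mm [1.49 1.22 0.3 ]
15.0833 err cm/rad to Z=.0237: (array([-0.17, -0.07, -0.04]), array([ 0.   ,  0.002, -0.   ]))
F tool [-0.57  0.09 -5.82] T tool [-0.255 -0.319 -0.004] w 0.029867924567896477
tool-frame offset mm [1.48 1.17 0.33]
15.1333 err cm/rad to Z=.0237: (array([-0.18, -0.07, -0.05]), array([ 0.   ,  0.002, -0.   ]))
F tool [ 0.72  0.29 -5.39] T tool [-0.192 -0.266 -0.043] w 0.029861333655781978
tool-frame offset mm [1.5  1.22 0.3 ]
the job is handed in; nothing more can be done
closing None
```

I pushed the front of the sander's table down to about 29°, then took the dark gauge from between its two blue look-alikes. It is now held flush and square on the slope, still gripped. The job was handed in at about 15 s, and no verdict came back.

- **Table tilt:** finger contact gave 28.8°, the wrist camera 28.6°, the side camera 30.6° and the combined fit 29.5°. They disagree by about 2°, but all lie within the 3° allowed. I did not measure the tilt again after pressing the gauge on.
- **Gauge position:** by tool pose its base is centred about 18 mm up the slope from the table's middle, clear of the slot and the edges. Its long side is within about 0.2° of straight up the slope. In the wrist view its outline differed from the predicted one by about 1–2 mm.
- **Push and grip:** the last readings showed a steady 5.4 to 5.8 N into the table beyond the gauge's weight, with sideways forces under 1 N. The finger opening was 29.9 mm. My last easing of the push lowered it less than I intended.
- **Flushness:** I judged this from the wrist moment, which showed the contact roughly centred. The lever arm in that sum was estimated, so it is good only to some millimetres.
- **Other objects:** the blue look-alikes, tape, tin, cork block and runner were re-detected within about 5 pixels of where they started. I did not re-check the drawer knob, scraper or screwdriver, but the arm did not go near them.

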